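# Clear the fitting offcuts from the hall console into the scrap tray

## Robot

A 6-joint arm with a two-finger parallel gripper is mounted at the origin on the work surface. World frame = base frame: x ahead of the robot, y to its left, z up, the work surface at z = 0. Lengths are in m, angles in degrees, forces in N, time in s.
With the tool pointing down it reaches from about 0.4 to 0.825 m from the base axis. Payload 7 kg.
Tool frame: the origin (TCP) lies at the very end of the fingers, on their centre line; the grasp point (between the pads) lies hold_point_z behind it (hold_point_z is the distance from the TCP to the grasp point, in m); z points along the fingers, y is the direction in which the jaws open and shut (so a half turn about z gives the same grasp; the last joint's range is limited). The gripper opens to 88 mm and grips with 3 to 60 N. Pads are 19 mm wide; open, the fingers measure 130 mm over their backs; the gripper's body (78 mm by 193 mm) begins 47 mm behind the grasp point.
Start: joints at [92.023, 20.546, 0.682, 0, -70.136, -16.507], TCP at [0.169, 0.654, 0.227] pointing down, gripper open.
Joint ranges: [-176.03, 176.03], [-82.01, 121.73], [-58.28, 71.71], [-173.87, 95.51], [-174.79, -0.11], [-173.66, 173.66]. Speed limits (degrees/s): [136.94, 136.94, 172.46, 180, 180, 180].

## Interface

Orientations are given as [roll, pitch, yaw] about the fixed x, y, z axes, in that order (R = Rz(yaw) Ry(pitch) Rx(roll)).
In Python, from plant import get_obs, snapshot, close_job, hold_point_z gives the robot as it stands. The module is installed in compiled form; this text tells all that it offers.
- The arm moves only by the tool jog_arm, never from a script. Its argument "commands" is a list of rows, each a list of 4 numbers: the shift along the world's x, y, z in mm, then the turn about the world's z in degrees. In form: [[x, y, z, turn], ...]. A call has exactly 10 rows; each row shifts and turns the commanded pose from where the row before left it; what a row does not reach is not made up. A row lasts 1/12 s, in which the tool goes at most 41.7 mm and 7.16 degrees, less where a joint would pass 70% of its speed; a pose out of reach is approached as far as the arm can. A call is refused whole if a number of a shift passes 41.7 or a number of a turn 7.16, either way. A call with a gripper value outside its range is refused whole. "fingers" is the finger opening in mm, from 0 to 87.6, set as the call begins (left out, the last holds). The fingers move at their own pace and stop on an object; the grip force is fixed at half the most. Time passes only in rows, so rows that do not move let the fingers close, or fill a call up. It gives the time, the measured TCP pose, the force and the opening at its end, in the units of the state.
- get_obs(): the state, without advancing time (a new reading comes with each control period).
- snapshot(name): name is "side" or "top" or "wrist"; returns a dict with "image" (480x640x3 uint8, red, green, blue), "fov_y" (degrees; the focal length in pixels is half the picture's height over the tangent of half this angle, whatever the lens; pixels are square), "cx", "cy" (the principal point, pixels), "dist_coeffs" ([k1, k2, p1, p2, k3] as OpenCV has them; the pictures are not rectified), "rvec" (rotation vector, rad) and "tvec" (3), from world to camera coordinates, as OpenCV has them; the wrist camera has in their place "mount" (4x4, takes a point from camera to tool coordinates, whose origin is the TCP and whose axes are the flange's). Camera axes: x right, y down, z forward; pixel columns grow to the right and rows downward; lengths in m; the calibration is good to about 2 mm. A picture is of the moment at which its call begins: read the wrist's pose just before it. There is no depth.
- close_job(): hands the job in, once; it reports no verdict.
The state is a dict: "clock": time; "joint_pos": joint angles; "qvel": joint speeds; "tau": joint torques, N m; "tool_pos": TCP position; "orientation": TCP orientation; "force": force on the tool from outside, world axes, zero at the start; "moment": the same for the moment, N m; "opening": finger opening in m.
Only numpy, scipy, OpenCV 4.12 (cv2) and the standard library are available. Lean on these libraries where they do the work, as an engineer would, in place of code of your own. Each camera call takes 0.05 s, during which the arm holds its last target.

## Task

The flap door has just been fitted and its wooden offcuts must be cleared into the blue tray, in whichever order you like: get the two blocks off the top of the low cubby into the tray. Draw the tall orange batten up out of the clear cartridge rack, lay it flat on the console top and let go of it there, then take it afresh and put it into the tray lying down, so that none of it stands above the tray's rim. Leave the cartridges, the dice tower, the elephant and the phone stand where they are, and the tray standing level on the console.

Things in the scene. Friction and masses are not known exactly. Their poses are not given: they have to be found in the camera images.
- table: grey top of the hall console, the work surface at z = 0
- cubby: low wooden cubby, 230 (x) x 220 (y) x 110 mm high, fixed; its flat closed top carries the two blocks; a dark flap door with a knob hangs on its -x side. Origin: centre of its underside
- cubby_edge (a point): middle of the cubby's upper edge on its -y side, 110 mm up; the tray stands just beyond this edge (gap about 6 mm)
- tray: loose blue open tray, 250 (x) x 250 (y) x 95 mm high outside, walls and floor 5 mm thick, 0.8 kg. Origin: centre of its underside, z up; rim 95 mm above it
- slab: plywood block with a white-painted upper layer 15 mm thick, 88 (x) x 92 (y) x 45 (z) mm, about 0.2 kg, too wide to grip from above. Origin: centre of its underside at the start
- slab_center (a point): centre of the plywood block
- chunk: pale wooden block 80 (x) x 60 (y) x 40 (z) mm, about 0.11 kg. Origin: centre of its underside at the start
- chunk_center (a point): centre of the pale block
- batten: orange-painted wooden batten, 28 (x) x 50 (y) x 170 (z) mm, about 0.13 kg; at the start it stands upright in one of the rack's three slots. Origin: centre of its lower end; z runs along its length to its upper end
- batten_foot (a point): centre of the batten's lower end (z = 0 of its frame)
- batten_mid (a point): centre of the batten's solid, 85 mm from either end
- batten_top (a point): centre of the batten's upper end (170 mm from the foot)
- rack: clear acrylic cartridge rack, fixed, 118 (x) x 64 (y) x 66 mm high, open above, three slots side by side along its x, at x = -38, 0 and +38 mm, each 34 (x) x 56 (y) mm inside, floor 6 mm thick. Origin: centre of its underside
- cart0: grey game cartridge 20 x 50 x 88 mm standing in the rack, leave alone. Origin: centre of its underside
- cart1: green game cartridge 20 x 50 x 88 mm standing in the rack, leave alone. Origin: centre of its underside
- dice_tower: red plastic dice tower 90 x 80 x 160 mm high, leave alone. Origin: centre of its underside
- elephant: white ceramic elephant figurine 115 x 55 x 90 mm high, leave alone. Origin: under its belly
- phone_stand: aluminium phone stand 90 x 75 x 105 mm high, leave alone. Origin: centre of its underside
Mind the look-alikes: they are no part of the job. There is more than one size of the chunk; the one meant has the size given above. What is shaped like the slab but black is not meant.

How it is judged:
By the outcome, as a careful person would: the job done as asked, in the order asked, and still so for the second after the job is handed in, with the robot touching nothing.
It also fails if it takes over 64 s, if anything falls off the work surface, if the arm or the gripper's body presses on something with over 40 N, if the wrist force passes 120 N, or if a joint passes its speed limit or range.

## Working session

There is one attempt and no reset: what is moved stays moved. The work goes in short steps, Python scripts to look and compute and a tool call to move; the robot and the scene stay as the last step left them, time stands still between calls to the robot, and variables do not carry over. Pictures are saved under pics/ and viewed, and the job is handed in when it is done.

Besides the shell and the picture viewer there is one more tool, called after "Request:" by a JSON object that holds its "fn" and its "kwargs". jog_arm: Moves the arm, as the interface text tells. Its arguments: {"type":"object","properties":{"commands":{"type":"array","items":{"type":"array","items":{"type":"number"}}},"fingers":{"type":"number"}},"required":["commands"]}

```bash
ls; mkdir -p pics; cat > h.py <<'E'
import numpy as np, cv2
from plant import get_obs, snapshot, hold_point_z
from scipy.spatial.transform import Rotation as Ro
def K(s):
    f=240/np.tan(np.radians(s['fov_y'])/2)
    return np.array([[f,0,s['cx']],[0,f,s['cy']],[0,0,1]])
def pose(s,o=None):
    if 'rvec' in s:
        R,_=cv2.Rodrigues(np.array(s['rvec'],float)); t=np.array(s['tvec'],float).ravel()
        return R,t
    T=np.eye(4);T[:3,:3]=Ro.from_euler('xyz',o['orientation'],degrees=True).as_matrix();T[:3,3]=o['tool_pos']
    M=np.linalg.inv(T@np.array(s['mount']))
    return M[:3,:3],M[:3,3]
def ray(s,uv,o=None):
    R,t=pose(s,o)
    n=cv2.undistortPoints(np.array(uv,float).reshape(-1,1,2),K(s),np.array(s['dist_coeffs'],float)).reshape(-1,2)
    d=np.c_[n,np.ones(len(n))]@R
    return -R.T@t,d/np.linalg.norm(d,axis=1)[:,None]
def onz(s,uv,z,o=None):
    c,d=ray(s,uv,o); return c+d*((z-c[2])/d[:,2])[:,None]
def tri(rays):
    A=np.zeros((3,3));b=np.zeros(3)
    for c,d in rays:
        P=np.eye(3)-np.outer(d,d);A+=P;b+=P@c
    x=np.linalg.solve(A,b)
    return x,[np.linalg.norm((np.eye(3)-np.outer(d,d))@(x-c)) for c,d in rays]
def proj(s,p,o=None):
    R,t=pose(s,o)
    return cv2.projectPoints(np.array(p,float).reshape(-1,1,3),cv2.Rodrigues(R)[0],t,K(s),np.array(s['dist_coeffs'],float))[0].reshape(-1,2)
def snap(name,fn):
    import pickle
    o=get_obs(); s=snapshot(name)
    cv2.imwrite('pics/%s.png'%fn,s['image'][:,:,::-1]); pickle.dump((s,o),open('pics/%s.pkl'%fn,'wb'))
    return s,o
def load(fn):
    import pickle
    return pickle.load(open('pics/%s.pkl'%fn,'rb'))
E
python3 - <<'E'
from h import *
print(hold_point_z); print(get_obs())
for n in ['side','top','wrist']:
    s,o=snap(n,n+'0'); print(n,s['fov_y'],s['dist_coeffs'])
    if n!='wrist':
        R,t=pose(s);print(-R.T@t, R)
    else: print(s['mount'])
E
```

```text
pics
0.0188
{'clock': 0.0, 'joint_pos': array([ 9.20220233e+01,  2.05909889e+01,  6.34161059e-01, -1.95417319e-02,
       -7.01358390e+01, -1.65071041e+01]), 'qvel': array([-0.00296681,  0.05930578,  0.06349463, -0.10938322, -0.00886889,
        0.09466838]), 'tau': array([-9.85442566e-04, -5.82706618e+01,  2.93063271e+01,  6.99747115e+00,
        6.99141747e-03, -1.60666855e-04]), 'tool_pos': array([0.16874121, 0.65306692, 0.22563249]), 'orientation': array([ 1.79905932e+02, -8.71892265e-03, -1.44917286e+01]), 'force': array([ 1.02270003, -0.08707163, -0.0762058 ]), 'moment': array([-0.00984579, -0.01479199, -0.00759132]), 'opening': 0.08771003775546234}
side 56.19610751990096 [-0.02314918  0.          0.          0.          0.        ]
[ 0.22020524 -0.96226301  0.67637761] [[ 0.94868122 -0.31599537 -0.01228255]
 [-0.16821571 -0.47136612 -0.86574676]
 [ 0.26778239  0.82338381 -0.50033157]]
top 46.67150019871833 [0.05673539 0.         0.         0.         0.        ]
[ 0.36996013 -0.03525077  1.50600999] [[ 0.02765511 -0.99961624 -0.00160264]
 [-0.9931577  -0.02729439 -0.11354646]
 [ 0.11345914  0.00473181 -0.99353139]]
wrist 59.3352088170629 [-0.04253627  0.          0.          0.          0.        ]
[[-4.33558355e-04 -9.60380914e-01 -2.78690350e-01  7.50844177e-02]
 [ 9.99999900e-01 -3.84909870e-04 -2.29280341e-04 -4.97293789e-04]
 [ 1.12925798e-04 -2.78690422e-01  9.60380985e-01 -1.58527469e-01]
 [ 0.00000000e+00  0.00000000e+00  0.00000000e+00  1.00000000e+00]]
```

View pics/top0.png

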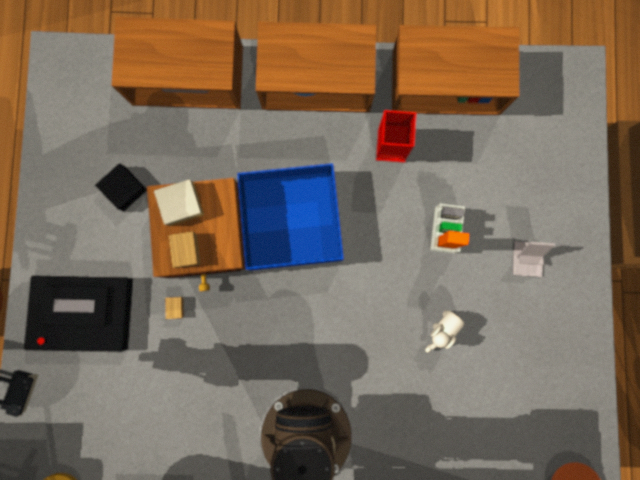

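View pics/side0.png

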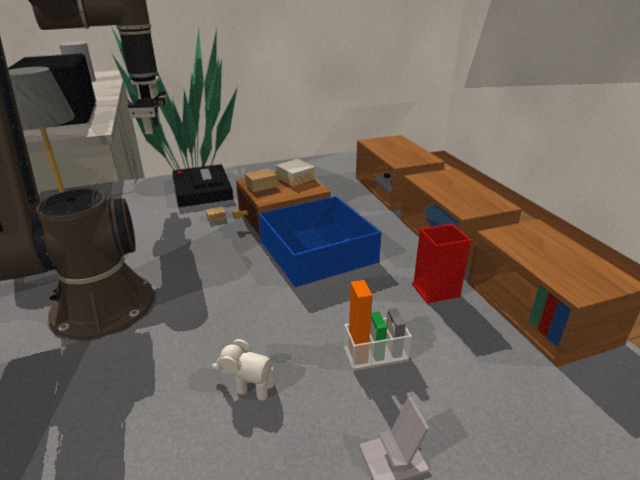

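View pics/wrist0.png

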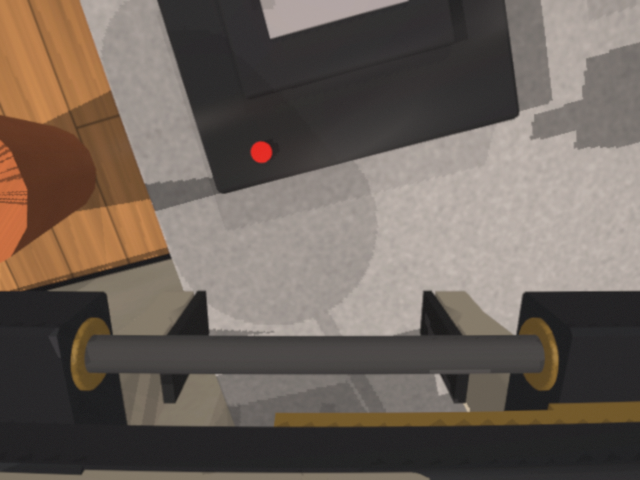

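```bash
python3 - <<'E'
from h import *
s,o=load('top0');im=s['image'][:,:,::-1]
a=cv2.resize(im[150:290,140:350],None,fx=3.8,fy=3.8,interpolation=cv2.INTER_CUBIC);cv2.imwrite('pics/ta.png',a)
b=cv2.resize(im[190:280,400:560],None,fx=5,fy=5,interpolation=cv2.INTER_CUBIC);cv2.imwrite('pics/tb.png',b)
s,o=load('side0');im=s['image'][:,:,::-1]
a=cv2.resize(im[140:290,200:390],None,fx=4,fy=4,interpolation=cv2.INTER_CUBIC);cv2.imwrite('pics/sa.png',a)
b=cv2.resize(im[270:380,330:430],None,fx=5,fy=5,interpolation=cv2.INTER_CUBIC);cv2.imwrite('pics/sb.png',b)
E
```

```text
(no output)
```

View pics/ta.png

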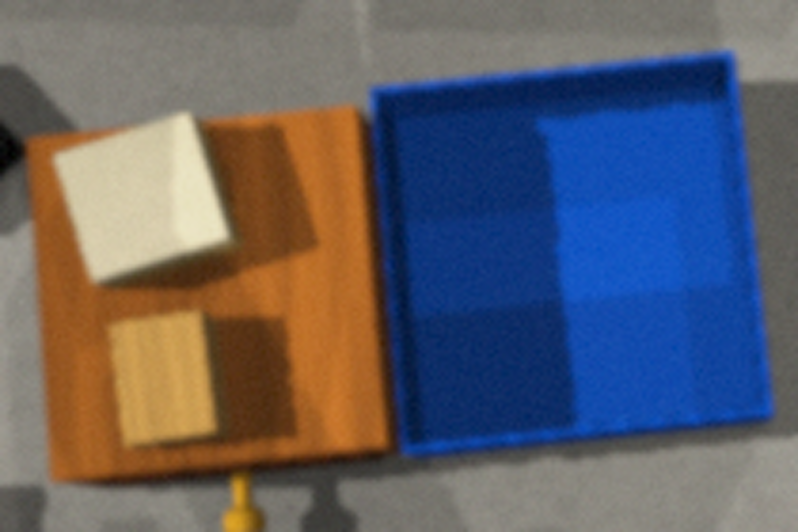

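View pics/tb.png

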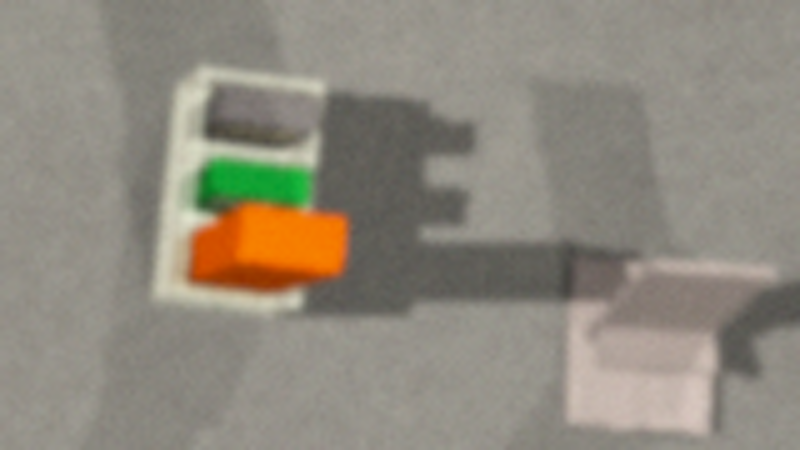

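View pics/sa.png

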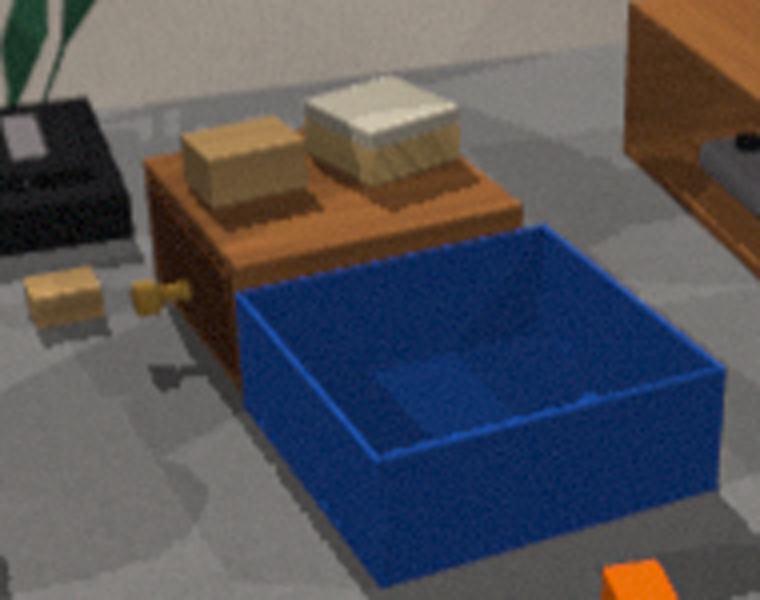

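View pics/sb.png

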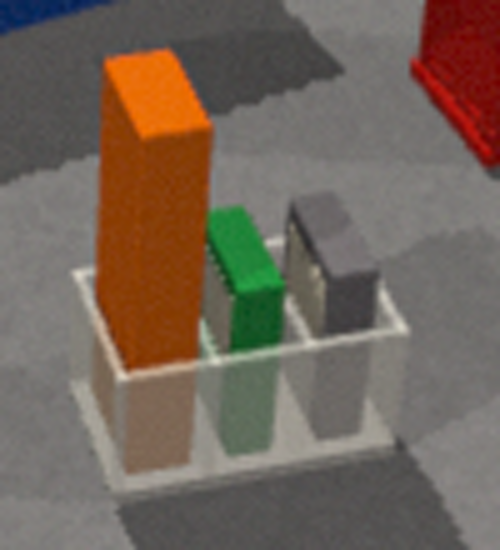

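```bash
python3 - <<'E'
from h import *
t,_=load('top0');s,_=load('side0')
T=lambda L:np.array([[140+(x+.5)/3.8-.5,150+(y+.5)/3.8-.5] for x,y in L])
S=lambda L:np.array([[200+(x+.5)/4-.5,140+(y+.5)/4-.5] for x,y in L])
T2=lambda L:np.array([[400+(x+.5)/5-.5,190+(y+.5)/5-.5] for x,y in L])
S2=lambda L:np.array([[330+(x+.5)/5-.5,270+(y+.5)/5-.5] for x,y in L])
d={
'slab':(T([(52,157),(188,112),(236,240),(98,285)]),S([(385,76),(459,106),(373,137),(305,103)]),.155),
'chunk':(T([(110,322),(203,310),(218,433),(127,446)]),S([(277,117),(306,140),(200,158),(183,145)]),.15),
'cubby':(T([(28,135),(358,105),(390,450),(52,480)]),None,.11),
'tray':(T([(372,88),(732,52),(772,415),(405,455)]),S([(545,227),(724,370),(380,460),(238,297)]),.095),
'batten':(T2([(243,203),(348,213),(343,278),(237,270)]),S2([(172,50),(212,126),(148,138),(105,62)]),.176),
'rack':(T2([(202,68),(325,82),(300,308),(155,300)]),S2([(290,235),(408,328),(122,375),(75,272)]),.066)}
for k,(a,b,z) in d.items():
    P=onz(t,a,z);print(k,'top@z',P[:,:2].round(4).tolist(),'c',P.mean(0).round(4), 'edges',np.linalg.norm(P-np.roll(P,-1,0),axis=1).round(3), 'ang',np.degrees(np.arctan2(*(P[1]-P[0])[[1,0]])).round(1),np.degrees(np.arctan2(*(P[3]-P[0])[[1,0]])).round(1))
    if b is not None:
        for f in range(4):
            c1,d1=ray(t,a[f]);c2,d2=ray(s,b[f]);x,e=tri([(c1,d1[0]),(c2,d2[0])]);print('   ',x.round(4),np.round(e,4))
E
```

```text
slab top@z [[0.6038, 0.3891], [0.6359, 0.3036], [0.5531, 0.2684], [0.5216, 0.3548]] c [0.5786 0.329  0.155 ] edges [0.091 0.09  0.092 0.089] ang -69.4 -157.4
    [0.6036 0.3904 0.1514] [0.0009 0.0009]
    [0.6372 0.3041 0.1522] [0.0008 0.0008]
    [0.5554 0.2689 0.1511] [0.0018 0.0018]
    [0.524  0.3556 0.151 ] [0.002 0.002]
chunk top@z [[0.4984, 0.3472], [0.5078, 0.2883], [0.4291, 0.2744], [0.4193, 0.3316]] c [0.4637 0.3104 0.15  ] edges [0.06  0.08  0.058 0.081] ang -81.0 -168.9
    [0.4999 0.3483 0.1453] [0.0011 0.0011]
    [0.5088 0.2887 0.1478] [0.0008 0.0008]
    [0.427  0.2745 0.1509] [0.002 0.002]
    [0.4212 0.3346 0.1383] [0.0014 0.0014]
cubby top@z [[0.626, 0.4199], [0.6528, 0.2018], [0.4226, 0.1702], [0.3974, 0.3898]] c [0.5247 0.2954 0.11  ] edges [0.22  0.232 0.221 0.231] ang -83.0 -172.5
tray top@z [[0.6678, 0.1953], [0.6996, -0.0481], [0.4534, -0.0812], [0.4201, 0.1623]] c [0.5602 0.0571 0.095 ] edges [0.246 0.248 0.246 0.25 ] ang -82.6 -172.4
    [0.6695 0.196  0.0898] [0.0006 0.0006]
    [ 0.7013 -0.0484  0.0902] [0.0006 0.0006]
    [ 0.4557 -0.0818  0.0931] [0.0022 0.0022]
    [0.4224 0.1627 0.0896] [0.0021 0.0021]
batten top@z [[0.5244, -0.3294], [0.521, -0.3793], [0.4897, -0.3769], [0.4921, -0.3266]] c [ 0.5068 -0.3531  0.176 ] edges [0.05  0.031 0.05  0.032] ang -93.9 175.1
    [ 0.5251 -0.3303  0.1724] [0.0002 0.0002]
    [ 0.5202 -0.3796  0.1737] [0.001 0.001]
    [ 0.4921 -0.3782  0.1739] [0.0023 0.0023]
    [ 0.4953 -0.3284  0.1722] [0.003 0.003]
rack top@z [[0.6075, -0.3323], [0.6018, -0.396], [0.4834, -0.3831], [0.4854, -0.3086]] c [ 0.5445 -0.355   0.066 ] edges [0.064 0.119 0.075 0.124] ang -95.1 169.0
    [ 0.597  -0.3288  0.0624] [0.0116 0.0116]
    [ 0.6017 -0.396   0.0657] [0.0002 0.0002]
    [ 0.4847 -0.3834  0.0664] [0.0014 0.0014]
    [ 0.4908 -0.3119  0.0559] [0.0047 0.0047]
```

Request:
{"fn": "jog_arm", "kwargs": {"commands": [[26,-28,0,2.5],[26,-28,0,2.5],[26,-28,0,2.5],[26,-28,0,2.5],[26,-28,0,2.5],[26,-28,0,2.5],[26,-28,0,2.5],[26,-28,0,2.5],[26,-28,0,2.5],[26,-28,0,2.0]], "fingers": 87.6}}

```text
clock: 0.98
tool_pos: [0.4296, 0.3719, 0.2266]
orientation: [-180.0, 0.0, 10.2]
force: [-0.4, 1.1, -0.4]
opening: 0.0876
```

Request:
{"fn": "jog_arm", "kwargs": {"commands": [[12,-21,0,0],[12,-21,0,0],[11,-21,0,0],[0,0,-8,0],[0,0,-7,0],[0,0,0,0],[0,0,0,0],[0,0,0,0],[0,0,0,0],[0,0,0,0]]}}

```text
clock: 1.82
tool_pos: [0.4637, 0.3112, 0.2118]
orientation: [-180.0, -0.0, 10.1]
force: [-0.9, 0.0, 0.3]
opening: 0.0878
```

```bash
python3 - <<'E'
from h import *
s,o=snap('wrist','w1');print(o['clock'],o['tool_pos'],o['orientation'],o['opening'],o['force'])
c=(.464,.3105);a=np.radians(10.3);R=np.array([[np.cos(a),-np.sin(a)],[np.sin(a),np.cos(a)]])
for z in (.15,.11):
    q=[list(np.array(c)+R@np.array(p))+[z] for p in [(.04,.03),(.04,-.03),(-.04,-.03),(-.04,.03)]]
    print(proj(s,q,o).round(0).tolist())
E
```

```text
1.8167 [0.46367301 0.31120477 0.21178364] [-1.79987025e+02 -1.85360588e-02  1.00723850e+01] 0.087845431934563 [-0.8715458   0.01501713  0.2960383 ]
[[259.0, 191.0], [373.0, 191.0], [368.0, 328.0], [265.0, 328.0]]
[[267.0, 181.0], [365.0, 180.0], [361.0, 300.0], [272.0, 300.0]]
```

View pics/w1.png

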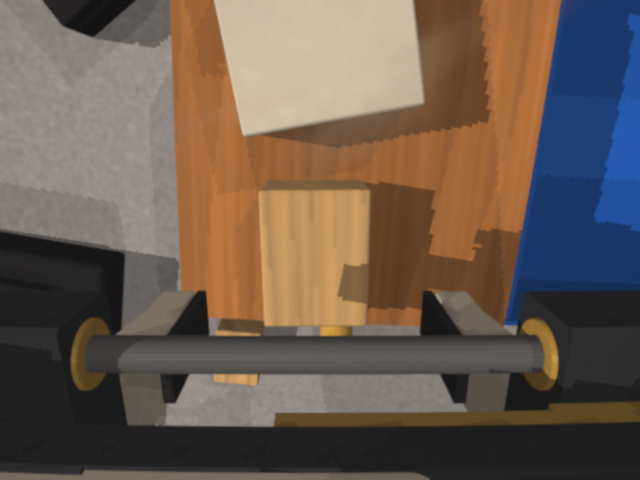

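Request:
{"fn": "jog_arm", "kwargs": {"commands": [[0,0,-30,0],[0,0,-30,0],[0,0,-20,0],[0,-0.5,-12,0],[0,0,0,0],[0,0,0,0],[0,0,0,0],[0,0,0,0],[0,0,0,0],[0,0,0,0]]}}

```text
clock: 2.7
tool_pos: [0.4641, 0.3104, 0.1205]
orientation: [-179.9, -0.1, 10.0]
force: [-0.7, 0.3, -0.5]
opening: 0.0876
```

Request:
{"fn": "jog_arm", "kwargs": {"commands": [[0,0,0,0],[0,0,0,0],[0,0,0,0],[0,0,0,0],[0,0,0,0],[0,0,0,0],[0,0,0,0],[0,0,0,0],[0,0,5,0],[0,0,15,0]], "fingers": 0}}

```text
clock: 3.53
tool_pos: [0.4626, 0.3088, 0.1378]
orientation: [179.9, 0.2, 10.0]
force: [0.5, -0.9, -0.6]
opening: 0.0601
```

Request:
{"fn": "jog_arm", "kwargs": {"commands": [[0,0,20,0],[4,-31,3,-0.3],[4,-36,0,-0.4],[4,-36,0,-0.4],[4,-36,0,-0.4],[4,-36,0,-0.4],[4,-36,0,-0.4],[4,-30,0,-0.3],[0,-8,0,0],[0,0,0,0]]}}

```text
clock: 4.37
tool_pos: [0.4915, 0.0589, 0.1628]
orientation: [180.0, 0.0, 7.2]
force: [0.2, 0.7, -1.3]
opening: 0.06
```

Request:
{"fn": "jog_arm", "kwargs": {"commands": [[0,0,-20,0],[0,0,-36,0],[0,0,-36,0],[0,0,-30,0],[0,0,-12,0],[0,0,-4,0],[0,0,0,0],[0,0,0,0],[0,0,0,0],[0,0,0,0]]}}

```text
clock: 5.2
tool_pos: [0.4928, 0.0617, 0.0259]
orientation: [-179.9, -0.1, 7.4]
force: [-0.1, 0.7, -0.7]
opening: 0.0596
```

Request:
{"fn": "jog_arm", "kwargs": {"commands": [[0,0,-5,0],[0,0,0,0],[0,0,0,0],[0,0,0,0],[0,0,0,0],[0,0,0,0],[0,0,15,0],[0,0,40,0],[0,0,40,0],[0,0,40,0]], "fingers": 85}}

```text
clock: 6.03
tool_pos: [0.4913, 0.0607, 0.156]
orientation: [180.0, 0.1, 7.4]
force: [1.6, 1.0, -0.5]
opening: 0.0848
```

Request:
{"fn": "jog_arm", "kwargs": {"commands": [[0,0,40,-7.1],[0,0,40,-7.1],[8,38,0,-7.1],[8,38,0,-7.1],[8,38,0,-7.1],[8,38,0,-7.1],[8,38,0,-7.1],[8,38,0,-7.1],[8,38,0,-7.1],[8,38,0,-7.1]], "fingers": 55}}

```text
clock: 6.87
tool_pos: [0.5558, 0.3666, 0.2345]
orientation: [180.0, 0.0, -63.9]
force: [0.2, 0.3, 0.2]
opening: 0.0549
```

```bash
python3 - <<'E'
from h import *
s,o=snap('top','t2');print(o['clock'],o['tool_pos'],o['orientation'],o['opening'],o['force'])
cv2.imwrite('pics/t2z.png',cv2.resize(s['image'][140:300,90:360,::-1],None,fx=2.9,fy=2.9,interpolation=cv2.INTER_CUBIC))
for n,uv,z in [('black',(121,187),.04),('eleph',(445,332),.05),('tower',(397,125),.16),('tower near',(395,160),.0),('phone',(530,258),.0),('dicebase',(412,160),0)]: print(n,onz(s,[uv],z).round(3))
E
```

```text
6.8667 [0.55577614 0.36658516 0.23448057] [ 1.79994890e+02  8.25202784e-04 -6.38775992e+01] 0.05487095687547728 [0.17582872 0.30853039 0.17594439]
black [[0.632 0.511 0.04 ]]
eleph [[ 0.276 -0.349  0.05 ]]
tower [[ 0.785 -0.205  0.16 ]]
tower near [[ 0.736 -0.222  0.   ]]
phone [[ 0.476 -0.586  0.   ]]
dicebase [[ 0.737 -0.268  0.   ]]
```

View pics/t2z.png

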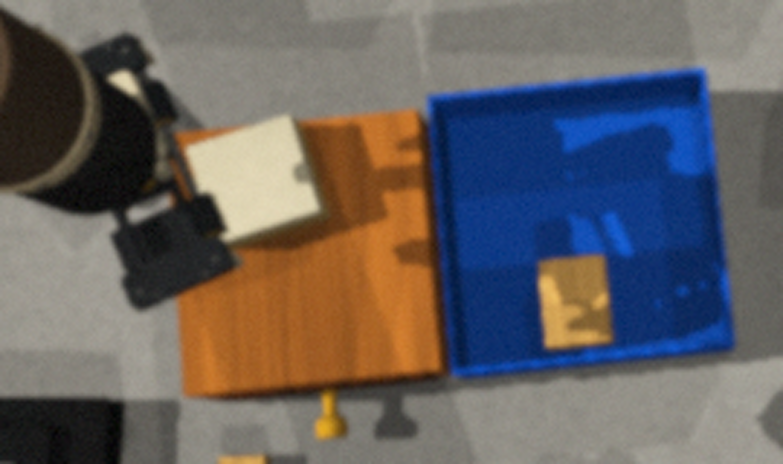

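Request:
{"fn": "jog_arm", "kwargs": {"commands": [[4,17,0,-6.3],[4,17,0,-6.3],[4,17,0,-6.2],[0,0,-25,0],[0,0,-38,0],[0,0,-30,0],[0,0,-20,0],[0,0,0,0],[0,0,0,0],[0,0,0,0]]}}

```text
clock: 7.75
tool_pos: [0.5687, 0.4164, 0.1233]
orientation: [-179.9, 0.0, -82.3]
force: [-0.0, 0.5, 0.7]
opening: 0.0551
```

```bash
python3 - <<'E'
from h import *
s,o=snap('wrist','w3');print(o['clock'],o['tool_pos'],o['orientation'],o['opening'],o['force'])
E
```

```text
7.75 [0.56867277 0.41636319 0.12327817] [-1.79891651e+02  4.94152475e-02 -8.23068533e+01] 0.055055444788403206 [-0.00128392  0.53227288  0.70821942]
```

View pics/w3.png

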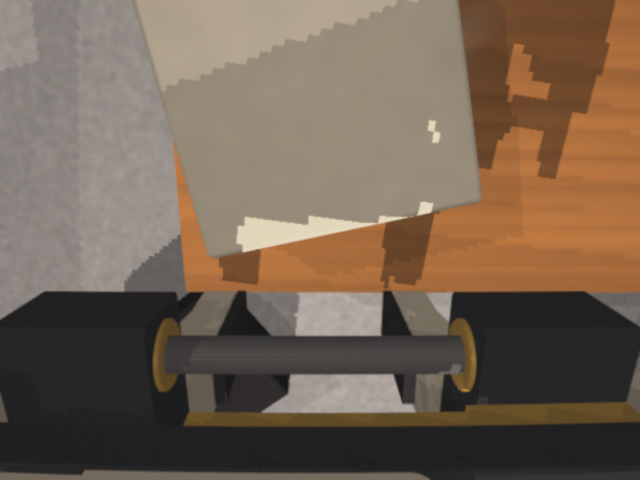

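Request:
{"fn": "jog_arm", "kwargs": {"commands": [[0,-10,0,0],[1,-14,0,0],[1,-15,0,0],[1,-15,0,0],[1,-15,0,0],[1,-15,0,0],[1,-15,0,0],[1,-15,0,0],[1,-15,0,0],[0,-8,0,0]]}}

```text
clock: 8.63
tool_pos: [0.5758, 0.2764, 0.1216]
orientation: [180.0, -0.0, -82.4]
force: [-1.2, 1.0, 1.8]
opening: 0.055
```

```bash
python3 - <<'E'
from h import *
s,o=snap('wrist','w4');print(o['clock'],o['tool_pos'],o['orientation'],o['opening'],o['force'])
s,o=snap('side','s4')
a=cv2.resize(s['image'][110:290,200:400,::-1],None,fx=3,fy=3,interpolation=cv2.INTER_CUBIC)
b=cv2.resize(load('w4')[0]['image'][:,:,::-1],None,fx=.6,fy=.6,interpolation=cv2.INTER_AREA)
cv2.imwrite('pics/s4z.png',a);cv2.imwrite('pics/w4z.png',b)
E
```

```text
8.6333 [0.57582563 0.27643142 0.12158652] [ 1.79980511e+02 -1.38103682e-02 -8.23921954e+01] 0.05502367682788647 [-1.17217379  1.01982685  1.82036468]
```

View pics/w4z.png

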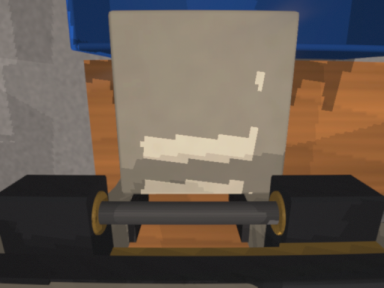

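View pics/s4z.png

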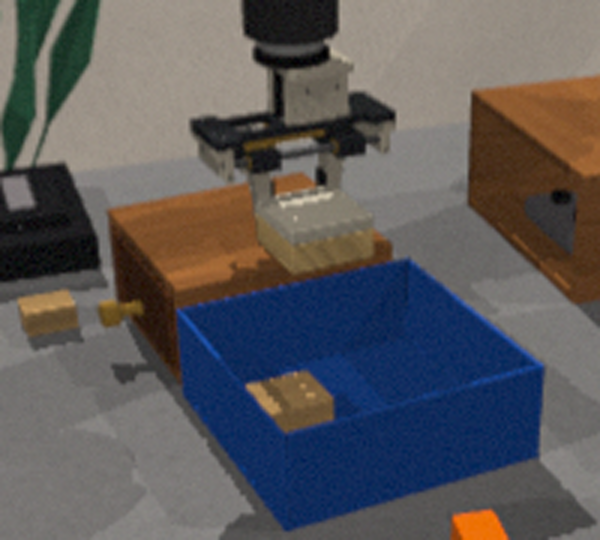

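Request:
{"fn": "jog_arm", "kwargs": {"commands": [[1,-12,0,0],[2,-17,0,0],[2,-17,0,0],[2,-17,0,0],[2,-17,0,0],[2,-17,0,0],[2,-17,0,0],[0,0,0,0],[0,0,0,0],[0,0,0,0]]}}

```text
clock: 9.57
tool_pos: [0.5888, 0.1639, 0.1215]
orientation: [180.0, -0.0, -82.4]
force: [-0.5, 0.6, -0.7]
opening: 0.0549
```

```bash
python3 - <<'E'
from h import *
s,o=snap('wrist','w5');print(o['clock'],o['tool_pos'],o['orientation'],o['opening'],o['force'])
s,o=snap('side','s5')
a=cv2.resize(s['image'][110:290,200:400,::-1],None,fx=3,fy=3,interpolation=cv2.INTER_CUBIC)
b=cv2.resize(load('w5')[0]['image'][:,:,::-1],None,fx=.6,fy=.6,interpolation=cv2.INTER_AREA)
cv2.imwrite('pics/s5z.png',a);cv2.imwrite('pics/w5z.png',b)
E
```

```text
9.5667 [0.58881219 0.16391952 0.12150339] [ 1.79985653e+02 -8.53598784e-03 -8.23911110e+01] 0.054924233702279175 [-0.53080886  0.61350903 -0.66239744]
```

View pics/w5z.png

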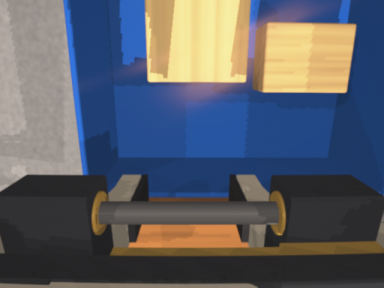

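View pics/s5z.png

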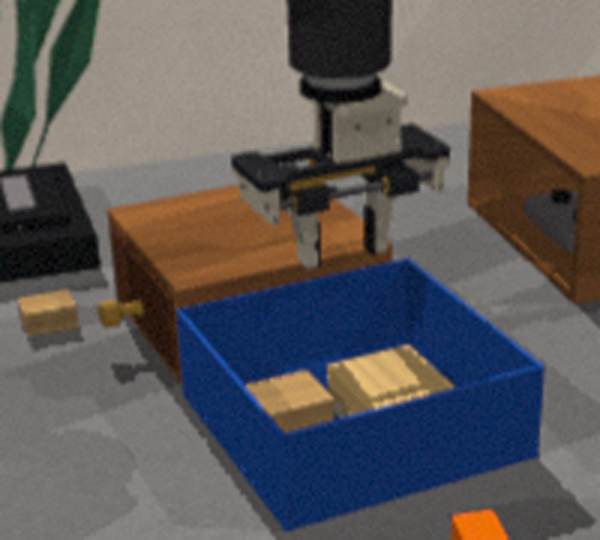

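Request:
{"fn": "jog_arm", "kwargs": {"commands": [[0,0,30,7.1],[-5,-30,25,7.1],[-6,-37,15,7.1],[-6,-37,15,7.1],[-6,-37,15,7.1],[-6,-37,10,7.1],[-6,-37,10,7.1],[-6,-37,0,7.1],[-6,-37,0,7.1],[-6,-37,0,7.1]], "fingers": 87.6}}

```text
clock: 10.5
tool_pos: [0.5367, -0.156, 0.2417]
orientation: [-180.0, -0.0, -12.1]
force: [0.4, 0.0, -0.7]
opening: 0.0878
```

Request:
{"fn": "jog_arm", "kwargs": {"commands": [[-6,-37,0,3.2],[-6,-37,0,3.2],[-6,-37,0,0],[-6,-37,0,0],[-4,-32,0,0],[-1,-11,0,0],[0,0,0,0],[0,0,0,0],[0,0,0,0],[0,0,0,0]]}}

```text
clock: 11.33
tool_pos: [0.5085, -0.3448, 0.2413]
orientation: [-180.0, -0.0, -6.1]
force: [0.2, 0.4, 0.9]
opening: 0.0875
```

```bash
python3 - <<'E'
from h import *
s,o=snap('wrist','w6');print(o['clock'],o['tool_pos'],o['orientation'],o['opening'],o['force'])
print(proj(s,[[.507,-.353,.176],[.507,-.353,.173]],o))
m=cv2.inRange(cv2.cvtColor(s['image'],cv2.COLOR_RGB2HSV),(5,200,120),(20,255,255))
c=[x for x in cv2.findContours(m,0,2)[0] if cv2.contourArea(x)>500]
for x in c: print(cv2.contourArea(x),cv2.boundingRect(x),cv2.minAreaRect(x))
E
```

```text
11.3333 [ 0.5084641  -0.34475632  0.24134935] [-1.79995188e+02 -1.55949824e-02 -6.06850443e+00] 0.0875136766353641 [0.18285213 0.43256378 0.94898503]
[[330.04556331 261.8829637 ]
 [329.85529454 260.1880446 ]]
5858.5 (288, 201, 88, 81) ((331.5, 241.0), (87.0, 80.0), 0.0)
```

View pics/w6.png

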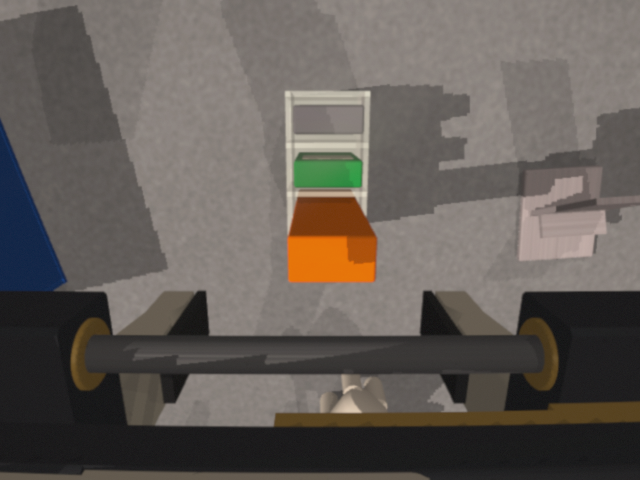

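```bash
python3 - <<'E'
from h import *
s,o=load('w6')
P=onz(s,[(289,234),(375.5,236),(376,281),(289,280.5)],.175,o);print(P.round(4),P.mean(0),np.linalg.norm(P-np.roll(P,-1,0),axis=1))
t,_=load('top0')
c1,d1=ray(s,[(332,258)],o);T2=lambda x,y:(400+(x+.5)/5-.5,190+(y+.5)/5-.5)
c2,d2=ray(t,[T2(293,241)]);s2,_=load('side0');c3,d3=ray(s2,[(330+159.5/5-.5,270+94.5/5-.5)])
print(tri([(c1,d1[0]),(c2,d2[0]),(c3,d3[0])]))
E
```

```text
[[ 0.5252 -0.332   0.175 ]
 [ 0.519  -0.3795  0.175 ]
 [ 0.4924 -0.378   0.175 ]
 [ 0.498  -0.3286  0.175 ]] [ 0.50865899 -0.35453585  0.175     ] [0.04785743 0.02666278 0.04968361 0.02745109]
(array([ 0.50814202, -0.35436095,  0.17279341]), [np.float64(4.5675542062484646e-05), np.float64(0.0010978641725966588), np.float64(0.0011375575438736163)])
```

Request:
{"fn": "jog_arm", "kwargs": {"commands": [[0,-9.5,0,0],[0,0,-30,0],[0,0,-35,0],[0,0,-30,0],[0,0,-16,0],[0,0,0,0],[0,0,0,0],[0,0,0,0],[0,0,0,0],[0,0,0,0]]}}

```text
clock: 12.22
tool_pos: [0.509, -0.3557, 0.1319]
orientation: [180.0, -0.2, -6.1]
force: [-0.7, 0.3, 0.2]
opening: 0.0874
```

Request:
{"fn": "jog_arm", "kwargs": {"commands": [[0,0,0,0],[0,0,0,0],[0,0,0,0],[0,0,0,0],[0,0,0,0],[0,0,0,0],[0,0,0,0],[0,0,0,0],[0,0,4,0],[0,0,10,0]], "fingers": 0}}

```text
clock: 13.05
tool_pos: [0.5069, -0.3549, 0.143]
orientation: [-179.9, 0.2, -6.2]
force: [-0.1, -0.1, -1.2]
opening: 0.05
```

```bash
python3 - <<'E'
from h import *
s,o=snap('side','s7');print(o['clock'],o['tool_pos'],o['orientation'],o['opening'],o['force'],o['moment'])
a=cv2.resize(s['image'][220:400,280:460,::-1],None,fx=3,fy=3,interpolation=cv2.INTER_CUBIC);cv2.imwrite('pics/s7z.png',a)
E
```

```text
13.05 [ 0.50694783 -0.35491034  0.1429698 ] [-179.93769131    0.18140283   -6.17424538] 0.05003136358401928 [-0.09797526 -0.14444911 -1.20331758] [-0.07310778  0.04926528  0.01319811]
```

View pics/s7z.png

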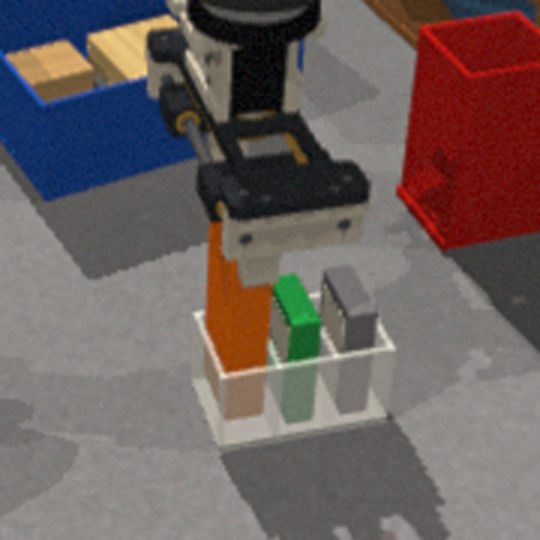

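Request:
{"fn": "jog_arm", "kwargs": {"commands": [[0,0,10,0],[0,0,20,0],[0,0,30,0],[0,0,30,0],[0,0,10,0],[11,15,0,2],[17,33,0,2],[17,37,0,2],[17,37,0,0],[16,28,0,0]]}}

```text
clock: 13.93
tool_pos: [0.5865, -0.2031, 0.245]
orientation: [-180.0, -0.1, -0.1]
force: [0.7, -0.1, -2.0]
opening: 0.0499
```

Request:
{"fn": "jog_arm", "kwargs": {"commands": [[0,0,0,0],[0,0,-20,0],[0,0,-30,0],[0,0,-30,0],[0,0,-20,0],[0,0,-8,0],[0,0,-4,0],[0,0,0,0],[0,0,0,0],[0,0,0,0]]}}

```text
clock: 14.77
tool_pos: [0.5871, -0.2056, 0.1339]
orientation: [180.0, -0.2, -0.1]
force: [-0.6, 0.3, -0.6]
opening: 0.05
```

```bash
python3 - <<'E'
from h import *
s,o=snap('side','s8');print(o['clock'],o['tool_pos'],o['orientation'],o['opening'],o['force'],o['moment'])
a=cv2.resize(s['image'][200:400,280:480,::-1],None,fx=3,fy=3,interpolation=cv2.INTER_CUBIC);cv2.imwrite('pics/s8z.png',a)
E
```

```text
14.7667 [ 0.58706719 -0.20564098  0.13391929] [ 1.79977334e+02 -1.50625064e-01 -1.47938444e-01] 0.04995687155869046 [-0.59061329  0.26745443 -0.61152928] [-0.01564723 -0.04917919 -0.02426634]
```

View pics/s8z.png

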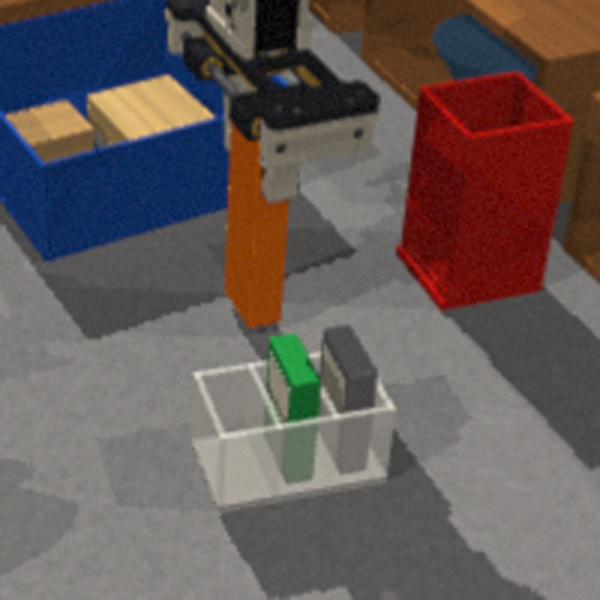

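Request:
{"fn": "jog_arm", "kwargs": {"commands": [[0,0,-4,0],[0,0,-3,0],[0,0,0,0],[0,0,0,0],[0,0,0,0],[0,0,0,0],[0,0,0,0],[0,0,0,0],[0,0,0,0],[0,0,0,0]]}}

```text
clock: 15.65
tool_pos: [0.5861, -0.2054, 0.1252]
orientation: [-180.0, -0.0, -0.2]
force: [-0.8, -0.6, -1.5]
opening: 0.0501
```

Request:
{"fn": "jog_arm", "kwargs": {"commands": [[0,0,0,0],[0,0,0,0],[0,0,0,0],[0,0,0,0],[0,0,0,0],[0,0,0,0],[0,0,10,0],[0,0,25,0],[0,0,30,0],[0,0,20,0]], "fingers": 80}}

```text
clock: 16.48
tool_pos: [0.5867, -0.2058, 0.2135]
orientation: [179.9, -0.1, -0.1]
force: [1.1, -0.1, 0.5]
opening: 0.0803
```

```bash
python3 - <<'E'
from h import *
s,o=snap('side','s9');print(o['clock'],o['tool_pos'],o['orientation'],o['opening'],o['force'],o['moment'])
a=cv2.resize(s['image'][200:400,280:480,::-1],None,fx=3,fy=3,interpolation=cv2.INTER_CUBIC);cv2.imwrite('pics/s9z.png',a)
E
```

```text
16.4833 [ 0.58671434 -0.20577384  0.21354599] [ 1.79943821e+02 -1.25671299e-01 -1.30415070e-01] 0.08032685213362721 [ 1.05464399 -0.12792885  0.51468378] [-0.08613067 -0.19855409  0.00827642]
```

View pics/s9z.png

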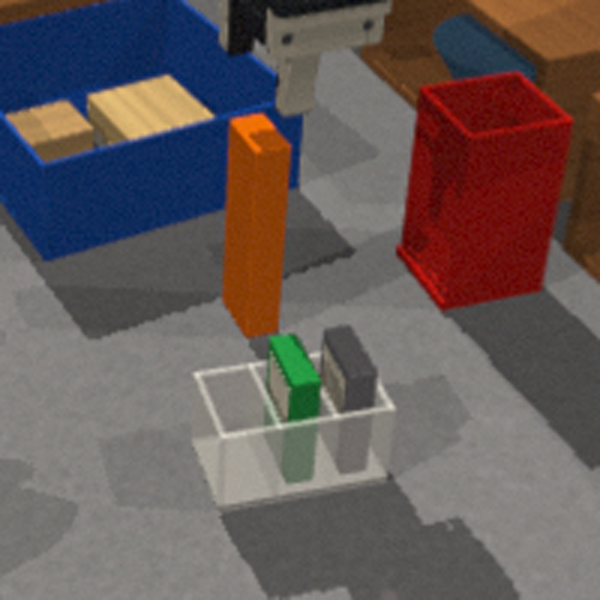

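Request:
{"fn": "jog_arm", "kwargs": {"commands": [[22,0,0,0],[24,0,0,0],[0,0,0,0],[0,0,-15,0],[0,0,-30,0],[0,0,-23,0],[0,0,0,0],[0,0,0,0],[0,0,0,0],[0,0,0,0]], "fingers": 0}}

```text
clock: 17.37
tool_pos: [0.6332, -0.2056, 0.1444]
orientation: [180.0, -0.2, -0.1]
force: [-1.0, -0.4, 0.8]
opening: 0.0188
```

Request:
{"fn": "jog_arm", "kwargs": {"commands": [[-8,0,0,0],[-9,0,0,0],[-8,0,0,0],[-7,0,0,0],[-7,0,0,0],[-7,0,0,0],[-7,0,0,0],[-7,0,0,0],[0,0,0,0],[0,0,0,0]]}}

```text
clock: 18.2
tool_pos: [0.5718, -0.2055, 0.1424]
orientation: [180.0, -0.0, -0.2]
force: [0.2, 0.1, -0.1]
opening: 0.0004
```

```bash
python3 - <<'E'
from h import *
s,o=snap('side','s10');print(o['clock'],o['tool_pos'],o['orientation'],o['opening'],o['force'],o['moment'])
a=cv2.resize(s['image'][200:400,260:460,::-1],None,fx=3,fy=3,interpolation=cv2.INTER_CUBIC);cv2.imwrite('pics/s10z.png',a)
E
```

```text
18.2 [ 0.57184628 -0.20545898  0.14241291] [ 1.79995262e+02 -1.71310875e-02 -1.53947493e-01] 0.00036563711451408944 [ 0.17634071  0.10049677 -0.14225325] [-0.05981988 -0.04409003 -0.02780222]
```

View pics/s10z.png

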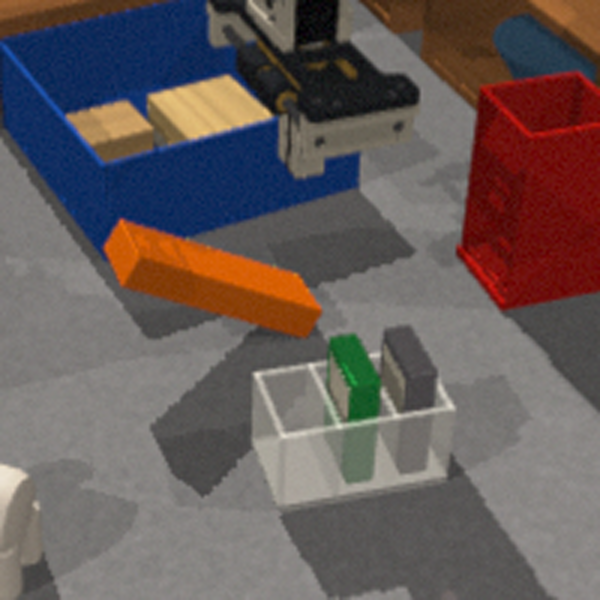

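Request:
{"fn": "jog_arm", "kwargs": {"commands": [[0,0,10,0],[0,0,20,0],[0,0,20,0],[0,0,20,0],[-15,0,10,0],[-25,0,0,0],[-25,0,0,0],[-15,0,0,0],[0,0,0,0],[0,0,0,0]], "fingers": 87.6}}

```text
clock: 19.08
tool_pos: [0.4922, -0.2056, 0.2234]
orientation: [180.0, -0.1, -0.2]
force: [1.5, -0.9, -0.1]
opening: 0.0615
```

```bash
python3 - <<'E'
from h import *
s,o=snap('wrist','w11');print(o['clock'],o['tool_pos'],o['orientation'],o['opening'],o['force'])
s,o=snap('side','s11')
t,o=snap('top','t11')
cv2.imwrite('pics/s11z.png',np.hstack([cv2.resize(load('w11')[0]['image'][:,:,::-1],(460,345)),cv2.resize(s['image'][190:390,220:420,::-1],(340,345))]))
cv2.imwrite('pics/t11z.png',cv2.resize(t['image'][140:300,230:500,::-1],None,fx=2.9,fy=2.9,interpolation=cv2.INTER_CUBIC))
E
```

```text
19.0833 [ 0.49220924 -0.20555075  0.22344527] [ 1.79981178e+02 -1.03831584e-01 -1.51078144e-01] 0.06149963785601704 [ 1.5327907  -0.91511116 -0.11049862]
```

View pics/s11z.png

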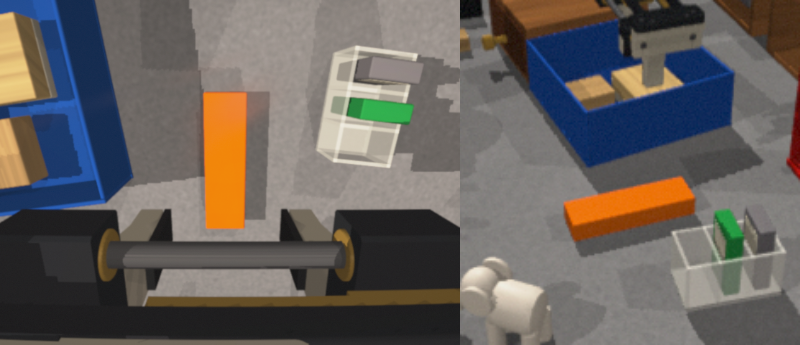

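View pics/t11z.png

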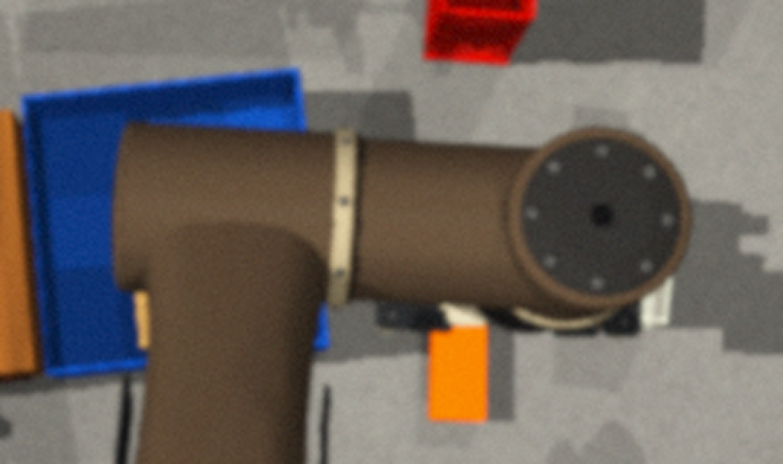

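```bash
python3 - <<'E'
from h import *
w,o=load('w11')
m=cv2.inRange(cv2.cvtColor(w['image'],cv2.COLOR_RGB2HSV),(5,200,120),(20,255,255))
c=max(cv2.findContours(m[:300],0,2)[0],key=cv2.contourArea);print(cv2.boundingRect(c),cv2.minAreaRect(c))
V=np.array([(0,0)])
b=cv2.approxPolyDP(c,6,True).reshape(-1,2);print(b.tolist())
P=onz(w,b,.028,o);print(P.round(4))
# two-view height: side vs wrist, top far corners
s,_=load('side0')[0],0
s=load('s11')[0]
m=cv2.inRange(cv2.cvtColor(s['image'],cv2.COLOR_RGB2HSV),(5,150,60),(20,255,255)); m[:, :270]=0
c=max(cv2.findContours(m,0,2)[0],key=cv2.contourArea);b2=cv2.approxPolyDP(c,2.5,True).reshape(-1,2);print(b2.tolist())
print(onz(s,b2,.028).round(4))
for zz in (0,.028): print(zz,proj(s,np.c_[P[:,:2],np.full(len(P),zz)]).round(1).tolist())
# best height: match wrist corners' rays vs side corners
C1,D1=ray(w,b,o);C2,D2=ray(s,b2)
for i in range(len(b)):
  for j in range(len(b2)):
    x,e=tri([(C1,D1[i]),(C2,D2[j])])
    if max(e)<.004 and x[2]<.06 and x[2]>-.02: print(i,j,x.round(4),np.round(e,4))
E
```

```text
(283, 129, 59, 171) ((313.22808837890625, 213.97659301757812), (170.99752807617188, 57.58955001831055), 88.90878295898438)
[[285, 129], [287, 299], [339, 299], [339, 148], [324, 137], [328, 130]]
[[ 0.562  -0.1815  0.028 ]
 [ 0.4125 -0.1801  0.028 ]
 [ 0.4123 -0.2274  0.028 ]
 [ 0.5467 -0.2257  0.028 ]
 [ 0.5556 -0.2133  0.028 ]
 [ 0.5611 -0.2165  0.028 ]]
[[358, 141], [357, 178], [390, 209], [401, 209], [402, 205], [401, 219], [418, 235], [420, 228], [430, 226], [422, 213], [427, 205], [436, 203], [460, 222], [460, 230], [471, 239], [466, 266], [474, 267], [468, 282], [556, 365], [622, 345], [626, 338], [639, 346], [639, 320], [636, 318], [639, 317], [638, 264], [443, 151], [428, 153], [401, 136]]
[[ 1.017   0.8254  0.028 ]
 [ 0.8463  0.4387  0.028 ]
 [ 0.8456  0.1724  0.028 ]
 [ 0.8784  0.1606  0.028 ]
 [ 0.895   0.185   0.028 ]
 [ 0.8465  0.1006  0.028 ]
 [ 0.8462 -0.0021  0.028 ]
 [ 0.8723  0.0319  0.028 ]
 [ 0.9062  0.0326  0.028 ]
 [ 0.9268  0.114   0.028 ]
 [ 0.9706  0.1578  0.028 ]
 [ 1.0057  0.1607  0.028 ]
 [ 1.0039  0.024   0.028 ]
 [ 0.9756 -0.0176  0.028 ]
 [ 0.9749 -0.0718  0.028 ]
 [ 0.8819 -0.182   0.028 ]
 [ 0.8984 -0.1926  0.028 ]
 [ 0.8458 -0.2422  0.028 ]
 [ 0.8452 -0.5261  0.028 ]
 [ 1.0108 -0.5284  0.028 ]
 [ 1.036  -0.516   0.028 ]
 [ 1.0406 -0.5422  0.028 ]
 [ 1.1112 -0.484   0.028 ]
 [ 1.111  -0.4769  0.028 ]
 [ 1.1201 -0.4767  0.028 ]
 [ 1.3039 -0.3229  0.028 ]
 [ 1.2999  0.5817  0.028 ]
 [ 1.2281  0.5819  0.028 ]
 [ 1.2307  0.8228  0.028 ]]
0 [[349.5, 300.8], [289.0, 314.0], [294.8, 327.2], [350.6, 313.6], [352.1, 309.5], [354.9, 309.8]]
0.028 [[349.8, 291.4], [288.5, 304.4], [294.3, 317.4], [351.0, 304.0], [352.5, 300.0], [355.3, 300.3]]
```

```bash
python3 - <<'E'
from h import *
w,o=load('w11');s=load('s11')[0]
m=cv2.inRange(cv2.cvtColor(w['image'],cv2.COLOR_RGB2HSV),(4,180,100),(22,255,255));
r=m[100:330,270:350]; ys,xs=np.nonzero(r)
print(np.bincount(ys,minlength=230)[20:229:8], ys.max()+100)
P=onz(w,[(283.5,128.5),(342,128.5),(340,317),(286,317)],.028,o);print(P.round(4),P.mean(0))
m=cv2.inRange(cv2.cvtColor(s['image'],cv2.COLOR_RGB2HSV),(4,200,90),(20,255,255));m[:280]=0;m[345:]=0;m[:,:270]=0;m[:,370:]=0
c=max(cv2.findContours(m,0,2)[0],key=cv2.contourArea);b2=cv2.approxPolyDP(c,2,True).reshape(-1,2);print(b2.tolist())
C1,D1=ray(w,[(283.5,128.5),(342,128.5),(340,317),(286,317)],o);C2,D2=ray(s,b2)
for i in range(4):
  for j in range(len(b2)):
    x,e=tri([(C1,D1[i]),(C2,D2[j])])
    if max(e)<.004: print(i,b2[j],x.round(4),np.round(e,4))
# tray contents
t=load('t2')[0]
tt=load('w5')[0],load('w5')[1]
p=lambda x,y:(x/.6,y/.6)
print('slab in tray top z.05',onz(tt[0],[p(147,82),p(246,82)],.05,tt[1]).round(3)); 
u=lambda x,y:(260+(x)/3,200+y/3)
s10=load('s10')[0]
print('slab@.05',onz(s10,[u(148,96),u(228,76),u(275,112),u(192,140)],.05).round(3),'chunk@.045',onz(s10,[u(66,116),u(120,100),u(155,135),u(103,150)],.045).round(3))
print('traycorners@.095',onz(s10,[u(105,162),u(360,120),u(-10+5,42)],.095).round(3))
E
```

```text
[ 0  6 60 60 60 60 59 59 59 58 58 58 58 58 57 56 55 55 55 55 55 55 53 53
 53  0  0] 317
[[ 0.5624 -0.1803  0.028 ]
 [ 0.5623 -0.2279  0.028 ]
 [ 0.3943 -0.2286  0.028 ]
 [ 0.3945 -0.1788  0.028 ]] [ 0.47838594 -0.20389352  0.028     ]
[[357, 304], [351, 294], [346, 293], [283, 307], [282, 316], [288, 329], [356, 313]]
0 [351 294] [ 0.5639 -0.1805  0.0194] [0.0017 0.0017]
1 [357 304] [ 0.5615 -0.2277  0.0256] [0.0008 0.0008]
1 [356 313] [ 5.604e-01 -2.290e-01  5.000e-04] [0.0016 0.0016]
3 [283 307] [ 0.3967 -0.1803  0.0266] [0.003 0.003]
slab in tray top z.05 [[0.634 0.102 0.05 ]
 [0.547 0.091 0.05 ]]
slab@.05 [[ 0.548  0.082  0.05 ]
 [ 0.632  0.093  0.05 ]
 [ 0.648  0.015  0.05 ]
 [ 0.56  -0.006  0.05 ]] chunk@.045 [[0.468 0.081 0.045]
 [0.523 0.092 0.045]
 [0.534 0.021 0.045]
 [0.483 0.013 0.045]]
traycorners@.095 [[ 0.459 -0.083  0.095]
 [ 0.679 -0.091  0.095]
 [ 0.42   0.152  0.095]]
```

Request:
{"fn": "jog_arm", "kwargs": {"commands": [[-13,1.5,0,0],[0,0,-35,0],[0,0,-40,0],[0,0,-40,0],[0,0,-40,0],[0,0,-30,0],[0,0,-18,0],[0,0,-8,0],[0,0,0,0],[0,0,0,0]]}}

```text
clock: 20.07
tool_pos: [0.4795, -0.204, 0.0115]
orientation: [180.0, 0.0, -0.1]
force: [0.1, 0.4, 1.4]
opening: 0.0879
```

```bash
python3 - <<'E'
from h import *
s,o=snap('side','s12');print(o['clock'],o['tool_pos'],o['orientation'],o['opening'],o['force'])
cv2.imwrite('pics/s12z.png',cv2.resize(s['image'][190:390,220:420,::-1],None,fx=2.8,fy=2.8,interpolation=cv2.INTER_CUBIC))
E
```

```text
20.0667 [ 0.47947814 -0.20399581  0.01154269] [ 1.79985044e+02  1.34187504e-02 -1.30749205e-01] 0.087853621150642 [0.13299716 0.38129815 1.38013674]
```

View pics/s12z.png

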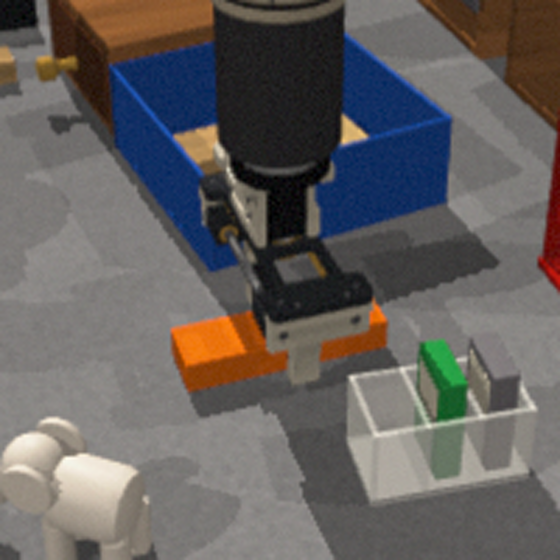

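Request:
{"fn": "jog_arm", "kwargs": {"commands": [[0,0,-3,0],[0,0,0,0],[0,0,0,0],[0,0,0,0],[0,0,0,0],[0,0,0,0],[0,0,0,0],[0,0,0,0],[0,0,5,0],[0,0,15,0]], "fingers": 0}}

```text
clock: 20.95
tool_pos: [0.4772, -0.2037, 0.0266]
orientation: [-180.0, 0.2, -0.2]
force: [0.7, 0.1, -1.4]
opening: 0.0496
```

Request:
{"fn": "jog_arm", "kwargs": {"commands": [[0,0,35,0],[0,0,40,0],[0,0,40,0],[0,0,40,0],[4,15,10,1.0],[10,33,0,1.3],[10,33,0,1.3],[10,33,0,1.3],[10,33,0,1.3],[10,33,0,1.3]]}}

```text
clock: 21.78
tool_pos: [0.5327, -0.0224, 0.1934]
orientation: [-180.0, 0.0, 7.4]
force: [0.6, 0.7, -2.8]
opening: 0.0497
```

Request:
{"fn": "jog_arm", "kwargs": {"commands": [[10,33,0,0],[10,33,0,0],[5,17,0,0],[0,0,-20,0],[0,0,-30,0],[0,0,-20,0],[0,0,0,0],[0,0,0,0],[0,0,0,0],[0,0,0,0]]}}

```text
clock: 22.62
tool_pos: [0.5591, 0.0593, 0.1249]
orientation: [-180.0, -0.1, 7.3]
force: [-0.4, 0.0, -0.4]
opening: 0.0496
```

```bash
python3 - <<'E'
from h import *
s,o=snap('wrist','w13');print(o['clock'],o['tool_pos'],o['orientation'],o['opening'],o['force'])
s,o=snap('side','s13')
cv2.imwrite('pics/s13z.png',np.hstack([cv2.resize(load('w13')[0]['image'][:,:,::-1],(460,345)),cv2.resize(s['image'][140:290,240:390,::-1],(340,345))]))
E
```

```text
22.6167 [0.55909736 0.05928422 0.12493919] [-1.79973027e+02 -1.48737562e-01  7.34694661e+00] 0.04956005453460697 [-0.42747428  0.02745803 -0.35912027]
```

View pics/s13z.png

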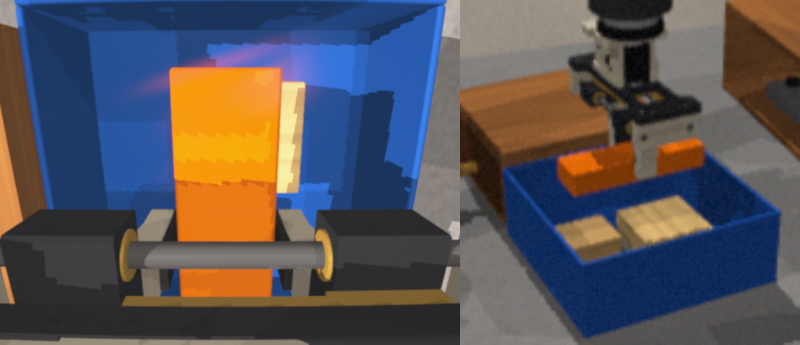

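Request:
{"fn": "jog_arm", "kwargs": {"commands": [[0,0,-25,0],[0,0,-22,0],[0,0,-10,0],[0,0,-6,0],[0,0,0,0],[0,0,0,0],[0,0,0,0],[0,0,0,0],[0,0,0,0],[0,0,0,0]]}}

```text
clock: 23.55
tool_pos: [0.5584, 0.0592, 0.0608]
orientation: [-180.0, -0.1, 7.3]
force: [-0.4, 0.2, -2.5]
opening: 0.05
```

```bash
python3 - <<'E'
from h import *
s,o=snap('wrist','w14');print(o['clock'],o['tool_pos'],o['orientation'],o['opening'],o['force'])
s,o=snap('side','s14')
cv2.imwrite('pics/s14z.png',np.hstack([cv2.resize(load('w14')[0]['image'][:,:,::-1],(460,345)),cv2.resize(s['image'][140:290,240:390,::-1],(340,345))]))
E
```

```text
23.55 [0.55836373 0.05920709 0.06080647] [-1.79985048e+02 -5.74490827e-02  7.34954026e+00] 0.04998948505822409 [-0.35137484  0.22681878 -2.53731252]
```

View pics/s14z.png

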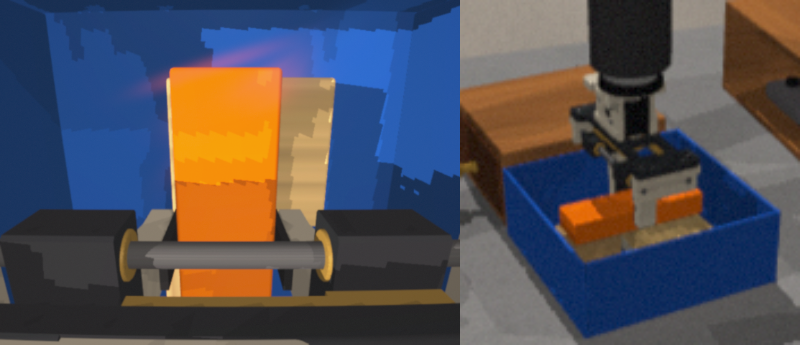

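Request:
{"fn": "jog_arm", "kwargs": {"commands": [[0,0,0,0],[0,0,0,0],[0,0,0,0],[0,0,0,0],[0,0,0,0],[0,0,0,0],[0,0,10,0],[0,0,30,0],[0,0,40,0],[0,0,40,0]], "fingers": 75}}

```text
clock: 24.48
tool_pos: [0.5573, 0.0587, 0.1817]
orientation: [180.0, 0.1, 7.3]
force: [1.5, 0.1, 0.3]
opening: 0.0753
```

Request:
{"fn": "jog_arm", "kwargs": {"commands": [[0,0,40,0],[0,0,10,0],[0,35,0,0],[0,40,0,0],[0,40,0,0],[0,40,0,0],[0,40,0,0],[0,40,0,0],[0,40,0,0],[0,0,0,0]]}}

```text
clock: 25.32
tool_pos: [0.5577, 0.34, 0.2299]
orientation: [-180.0, -0.0, 7.6]
force: [0.6, -0.2, 0.3]
opening: 0.0751
```

```bash
python3 - <<'E'
from h import *
t,o=snap('top','t15');print(o['clock'],o['tool_pos'],o['opening'],o['force'])
s,o=snap('side','s15')
cv2.imwrite('pics/s15z.png',cv2.resize(s['image'][130:300,220:420,::-1],None,fx=3.5,fy=3.5,interpolation=cv2.INTER_CUBIC))
cv2.imwrite('pics/t15z.png',cv2.resize(t['image'][90:360,200:580,::-1],None,fx=2,fy=2,interpolation=cv2.INTER_CUBIC))
E
```

```text
25.3167 [0.55774814 0.34003226 0.22985815] 0.07508189618302398 [ 0.60191587 -0.21492772  0.25855478]
```

View pics/s15z.png

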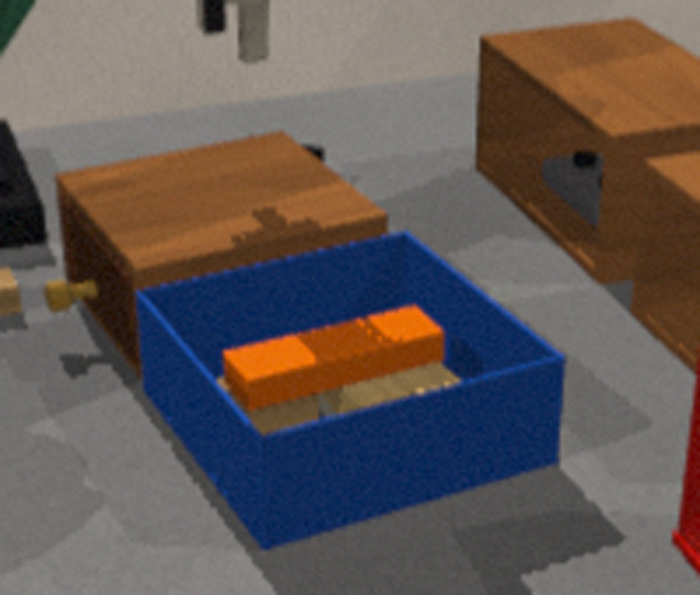

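View pics/t15z.png

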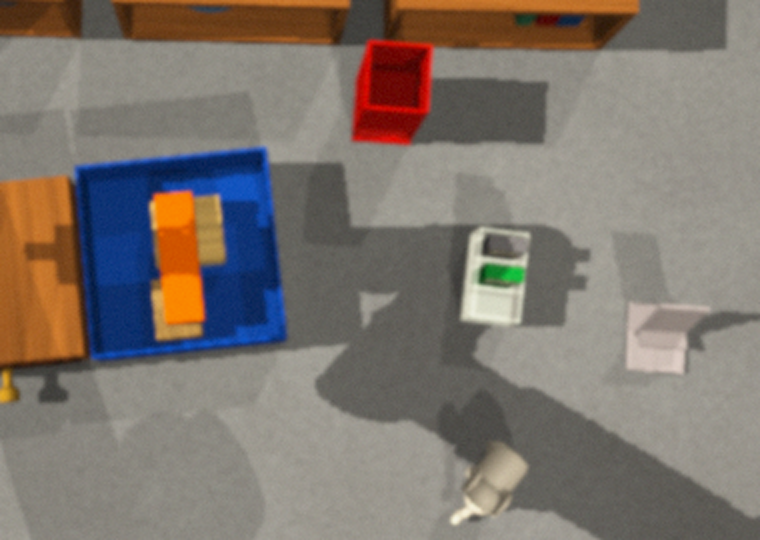

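```bash
python3 - <<'E'
from h import *
t=load('t15')[0];s=load('s15')[0];t0=load('top0')[0];s0=load('side0')[0]
T=[(152,192.5),(193,191),(204,321),(164,325)];S=[(418,306),(444,335),(243,380),(222,350)]
for a,b in zip(T,S):
    c1,d1=ray(t,[(200+(a[0]+.5)/2-.5,90+(a[1]+.5)/2-.5)]);c2,d2=ray(s,[(220+(b[0]+.5)/3.5-.5,130+(b[1]+.5)/3.5-.5)])
    x,e=tri([(c1,d1[0]),(c2,d2[0])]);print(x.round(4),np.round(e,4))
P=onz(t,[(200+x/2,90+y/2) for x,y in [(76,165),(266,148),(286,341),(95,359)]],.095);print('tray',P.round(4)[:,:2].tolist(),P.mean(0))
# moved-things check
def cen(s,lo,hi,box):
    h=cv2.cvtColor(s['image'],cv2.COLOR_RGB2HSV);m=cv2.inRange(h,lo,hi);x0,x1,y0,y1=box;n=np.zeros_like(m);n[y0:y1,x0:x1]=m[y0:y1,x0:x1]
    M=cv2.moments(n,True);return round(M['m00']),round(M['m10']/M['m00'],1),round(M['m01']/M['m00'],1)
for n,a,b in (('red',(0,150,60),(4,255,255)),('green',(50,100,50),(80,255,255)),('bluetray',(105,150,40),(125,255,255))):
    print(n,cen(t0,a,b,(200,600,90,400)),cen(t,a,b,(200,600,90,400)), cen(s0,a,b,(220,640,200,479)),cen(s,a,b,(220,640,200,479)))
for n,a0,a1,box in (('eleph/phone top',t0,t,(420,560,225,360)),('side',s0,s,(205,470,320,479))):
    d=cv2.absdiff(a0['image'],a1['image'])[box[2]:box[3],box[0]:box[1]].max(2);print(n,(d>60).sum())
    cv2.imwrite('pics/d_%s.png'%n[:3],np.hstack([a0['image'][box[2]:box[3],box[0]:box[1],::-1],a1['image'][box[2]:box[3],box[0]:box[1],::-1]]))
E
```

```text
[0.6413 0.0975 0.0727] [0.0011 0.0011]
[0.6438 0.0442 0.073 ] [0. 0.]
[0.4735 0.0243 0.0766] [0.0002 0.0002]
[0.4689 0.0753 0.076 ] [0.0018 0.0018]
tray [[0.6686, 0.1942], [0.6978, -0.0501], [0.4492, -0.0818], [0.4199, 0.159]] [0.5588833  0.05531944 0.095     ]
red (1737, 397.1, 134.9) (1757, 396.9, 134.9) (3380, 451.3, 267.8) (3383, 451.2, 267.5)
green (178, 451.2, 216.2) (186, 451.8, 214.8) (627, 466.9, 314.7) (640, 464.2, 314.6)
bluetray (9510, 290.0, 216.5) (7103, 289.4, 215.5) (7947, 331.1, 243.9) (6294, 335.4, 246.5)
eleph/phone top 1309
side 922
```

View pics/d_sid.png

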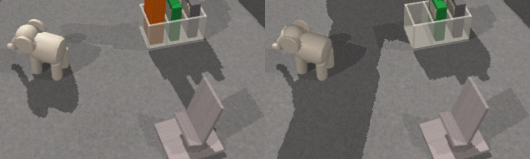

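```bash
python3 -c "
from plant import close_job
print(close_job())"
```

```text
the job is handed in; nothing more can be done
None
```

The offcuts are cleared into the blue tray and the job is handed in, with about 25.4 s on the clock.

- **Pale block:** I gripped it from above and set it down on the tray floor.
- **Plywood block:** I pushed it square off the cubby edge with two finger contacts. It turned over as it fell and lies flat in the tray, unpainted side up.
- **Batten:** I drew it out of the rack, stood it on the console, let go, and tipped it over with closed fingers. It fell freely rather than being lowered. The pictures showed it lying flat, with the gripper clear, before I took it afresh. It now lies across the two blocks inside the tray, not on the tray floor.

**Last checks:**
- **Batten in the tray:** the top and side views put its upper corners at 73–77 mm, below the 95 mm rim, with a slight slope of about 1°.
- **Tray:** its centre is within about 2 mm of where it started, and it looks level in both views.
- **Dice tower:** its colour centre moved less than half a pixel.
- **Green cartridge:** its colour centre shifted up to 2.7 pixels in the side view. I put that down to the batten no longer hiding part of it.
- **Grey cartridge, elephant and phone stand:** I judged these by eye only, and they look unmoved. An automatic picture comparison was swamped by the arm's changed shadow and told nothing.
- **Forces:** the readings at the end of each move stayed under 3 N, and the gripper is clear of everything.

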